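# Offer the hand mirror over the step's edge

### The arm

A 7-joint arm with a two-finger parallel gripper is mounted at the origin on the work surface. World frame = base frame: x ahead of the robot, y to its left, z up, the work surface at z = 0. Lengths are in m, angles in rad, forces in N, time in s.
With the tool pointing down it reaches from about 0.4 to 0.85 m from the base axis. Payload 4.5 kg.
Tool frame: the origin (TCP) lies between the finger pads; the fingertips stand 11 mm ahead of it and the grasp point (between the pads) lies 8 mm behind it (r.nose_length is the distance from the TCP to the fingertips, in m); z points along the fingers, y is the line along which they close (so a half turn about z gives the same grasp; the last joint's range is limited). The gripper opens to 88 mm and grips with 3 to 60 N. Pads are 18 mm wide; open, the fingers measure 123 mm over their backs; the gripper's body (75 mm by 187 mm) begins 45 mm behind the grasp point.
Start: joints at [-1.122, 0.689, -0.195, 1.565, 0.157, 0.902, -0.215], TCP at [0.252, 0.572, 0.213] pointing down, gripper open.
Joint ranges: [-3.01, 3.01], [-0.46, 2.08], [-1.47, 1.51], [0.13, 2.56], [-1, 4.14], [0.04, 2.09], [-2.66, 2.66]. Speed limits (rad/s): [2.57, 2.57, 3.14, 3.14, 3.14, 3.14, 3.14].

### API

Orientations are given as a unit quaternion [x, y, z, w].
In Python, from plant import get_state, snapshot, camera_model, r gives the robot as it stands.
- The arm moves only by the shell command python3 -m inch 'ROWS' [FORCE]. ROWS is text: rows parted by semicolons, each of 7 numbers parted by spaces: the opening, from -1 (shut) to 1 (fully open), then the shift along the tool's x, y, z in m, then the turn, a rotation vector about the tool's x, y, z in rad. A call has 1 to 20 rows; each row shifts and turns the commanded pose from where the row before left it, along the tool's axes as they then stand; what a row does not reach is not made up. A row lasts 1/12 s, in which the tool goes at most 41.7 mm and 7.16 degrees, less where a joint would pass 70% of its speed; a pose out of reach is approached as far as the arm can. A call is refused whole if a number of a shift passes 0.0417 or a number of a turn 0.125, either way. A call with a gripper value outside its range is refused whole. The fingers move at their own pace and stop on an object; FORCE is the grip in N (left out, the last holds). Time passes only in rows, so rows that do not move let the fingers close. It gives the time, the measured TCP pose, the force, the opening and the grip force at its end, in the units of the state.
- get_state(): the state, without advancing time (a new reading comes with each control period).
- snapshot(name): name is "scene" or "top" or "wrist"; returns (picture, depth): 420x560x3 uint8, red, green, blue; 420x560 float32, m along the optical axis (not along the pixel's ray), 0 where there is no reading.
- camera_model(name): a dict with "intrinsics" (3x3 intrinsics, pixels), "view" (4x4, takes a point from world to camera coordinates). Camera axes: x right, y down, z forward; pixel columns grow to the right and rows downward; lengths in m; the calibration is good to about 2 mm. A picture is of the moment at which its call begins: read the wrist's pose just before it. camera_model takes no time and is no camera call; for the wrist camera it gives the pose at the moment of the call.
- r.finish_job(): hands the job in; it is judged then, once.
The state is a dict: "clock": time; "q": joint angles; "qd": joint speeds; "joint_torque": joint torques, N m; "tool_pos": TCP position; "eef_rot": TCP orientation; "contact_force": force on the tool from outside, world axes, zero at the start; "moment": the same for the moment, N m; "opening": opening from 0.0 (shut) to 1.0 (fully open); "finger_force": force on a finger pad.
Only numpy, scipy, OpenCV 4.12 (cv2) and the standard library are available. Lean on these libraries where they do the work, as an engineer would, in place of code of your own. Each camera call takes 0.05 s, during which the arm holds its last target. There are 200 camera calls.

### The job

Slide the wooden hand mirror towards the customer, over the front edge of the display step, until about 5 cm of its handle sticks out past the edge and the handle points straight out (square to the edge), so that the customer can take it by the handle. Push it gently along the step by the wooden rim of its head with the fingertips: do not pick it up or let it tip, keep the robot's fingers off the glass and off the handle, and leave the tin, the jar and the brush beside it where they stand.

Things in the scene. Friction and masses are not known exactly. Their poses are not given: they have to be found in the camera images.
- step: display step of pale pine boards, fixed on the counter: top 320 mm deep (its x) by 500 mm wide (its y), 18 mm thick, top face flat and level 80 mm above the counter, no rim. Origin: centre of its underside on the counter. Its x axis points away from the robot to the customers' side, its y to the left; it stands turned by up to 0.2 rad
- step_edge (a point): middle of the front (customers' side) upper edge of the step, 160 mm along the step's x from its centre, 80 mm above the counter; axes as the step's: x points straight out over the edge, y runs along the edge, z up
- mirror: flat wooden hand mirror lying loose on the step, glass up, 0.12 to 0.19 kg. Brown wooden head 100 mm long (its x) by 110 mm wide (its y), 10 mm thick, with square straight sides; the flat handle leaves the middle of the head's front side along +x. Origin: centre of the head's underside (on the step's top); z up. It slides on its flat underside with ordinary friction and stops when no longer pushed
- mirror_tip (a point): end of the handle: 130 mm along the mirror's x from the head's centre, at half thickness (5 mm above the underside); axes as the mirror's
- mirror_back (a point): middle of the head's straight back side (opposite the handle, towards the robot): 50 mm along the mirror's -x from the head's centre, at half thickness; this side face is 110 mm long along the mirror's y and 10 mm high; axes as the mirror's
- mirror_glass: the glass pane set in the head: 74 mm (x) by 84 mm (y), centred on it, its top 1 mm proud of the wood, 11 mm above the step; a bare wooden rim 13 mm wide surrounds it. Not to be touched. Origin: centre of the pane's underside, 8 mm above the mirror's underside
- mirror_handle: the mirror's wooden handle, one piece with the head: 80 mm long, 24 mm wide, 10 mm thick, round end. Not to be touched. Origin: where it meets the head, middle of its underside; x along the handle to its end
- tin: round aluminium tin with a lid, 68 mm across, 48 mm high, standing on the step; origin: centre of its underside
- jar: brown glass jar with a black lid, 58 mm across, 68 mm high, standing on the step; origin: centre of its underside
- brush: round wooden palm brush standing on its bristles on the step, 62 mm across, 78 mm high with its knob; origin: centre of its underside
There are look-alikes about, which are no part of the job. Several things have the shape of the mirror; the one meant has the colours described above.

How it is judged:
By the outcome, as a careful person would: the job done as asked, in the order asked, and still so for the second after the job is handed in, with the robot touching nothing.
It also fails if it takes over 38 s, if anything falls off the work surface, if the arm or the gripper's body presses on something with over 40 N, if the wrist force passes 120 N, or if a joint passes its speed limit or range.

## Working session

There is one attempt and no reset: what is moved stays moved. The work goes in short steps, Python scripts to look and compute and a shell command to move; the robot and the scene stay as the last step left them, time stands still between calls to the robot, and variables do not carry over. Pictures are saved under pics/ and viewed, at most 10 in all, crops included, and the job is handed in when it is done.

```bash
mkdir -p pics
cat > h.py <<'E'
import numpy as np, cv2
from plant import get_state, snapshot, camera_model, r
def cap(n):
    m=camera_model(n); p,d=snapshot(n); K=np.array(m["intrinsics"]);V=np.array(m["view"])
    v,u=np.mgrid[:420,:560]; c=np.stack([(u-K[0,2])*d/K[0,0],(v-K[1,2])*d/K[1,1],d],-1)
    P=(c-V[:3,3])@V[:3,:3]; P[d==0]=np.nan
    return p,d,P,K,V
def save(n,p): cv2.imwrite(f"pics/{n}.png",cv2.cvtColor(p,cv2.COLOR_RGB2BGR))
E
python3 - <<'E'
from h import *
for n in("top","scene"):
    p,d,P,K,V=cap(n); save(n+"1",p); np.savez(n+"1.npz",p=p,P=P)
s=get_state();print(s["clock"],s["tool_pos"],s["eef_rot"])
E
```

```text
0.1 [0.25170298 0.57140277 0.21268291] [ 2.05891760e-01  9.78574421e-01 -8.21996413e-04 -1.02280686e-04]
```

View pics/top1.png

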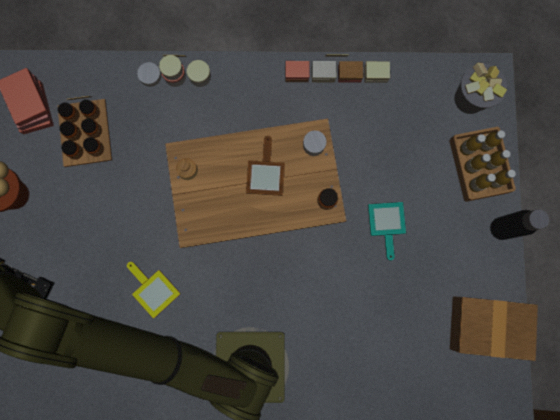

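View pics/scene1.png

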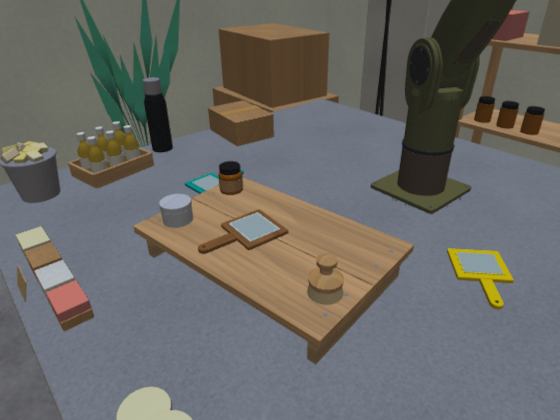

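The top view has world +x up and +y left. The brown mirror's head is at about (266,178) and its handle end at (267,138). The step's front edge runs (166,143) to (330,121). The tin is at (315,142), the jar at (328,198) and the brush at (186,168). The yellow and teal mirrors are decoys.

```bash
cat > meas.py <<'E'
from h import *
def meas(name="top",dump=False):
    p,d,P,K,V=cap(name)
    z=P[...,2]; box=np.zeros(z.shape,bool); box[110:255,155:355]=1
    st=((z>.065)&(z<.3)&box).astype(np.uint8)
    n,l,s,_=cv2.connectedComponentsWithStats(st); st=l==1+np.argmax(s[1:,4])
    # project pixels at step height for xy
    def ray(uv,h):
        uv=np.asarray(uv,float); c=np.c_[(uv[:,0]-K[0,2])/K[0,0],(uv[:,1]-K[1,2])/K[1,1],np.ones(len(uv))]
        D=c@V[:3,:3]; o=-V[:3,:3].T@V[:3,3]; return (o+D*((h-o[2])/D[:,2])[:,None])
    print("step z",np.nanmedian(z[st]))
    cn=max(cv2.findContours(st.astype(np.uint8),0,1)[0],key=cv2.contourArea)[:,0]
    W=ray(cn,.08)[:,:2].astype(np.float32)
    rc=cv2.minAreaRect(W); print("step rect",rc)
    return p,P,st,ray,W
if __name__=="__main__":
    p,P,st,ray,W=meas()
    hsv=cv2.cvtColor(p,cv2.COLOR_RGB2HSV)
    for uv in [(266,178),(250,178),(267,145),(210,200),(258,192)]: print(uv,p[uv[1],uv[0]],hsv[uv[1],uv[0]],P[uv[1],uv[0]])
    c=cv2.resize(p[110:255,155:355],None,fx=4,fy=4,interpolation=cv2.INTER_NEAREST); save("crop1",c)
    for n,(u,v) in dict(tin=(315,142),jar=(328,198),brush=(186,168)).items():
        q=P[v-16:v+16,u-16:u+16].reshape(-1,3); q=q[q[:,2]>.1]; print(n,(q.min(0)+q.max(0))/2,q.max(0)-q.min(0))
E
python3 meas.py
```

```text
step z 0.08105581342050013
step rect ((0.5483992695808411, -0.0114365816116333), (0.32114651799201965, 0.4996291697025299), 9.35644245147705)
(266, 178) [130 143 141] [ 85  23 143] [ 0.55716535 -0.04505867  0.09509503]
(250, 178) [97 75 59] [ 13 100  97] [0.55607201 0.00230852 0.09940883]
(267, 145) [79 50 30] [ 12 158  79] [ 0.65806926 -0.04745588  0.09434609]
(210, 200) [109  81  55] [ 14 126 109] [0.49337626 0.12234321 0.07513897]
(258, 192) [79 50 27] [ 13 168  79] [ 0.51659969 -0.02132106  0.0849639 ]
tin [ 0.66049187 -0.18810695  0.12039168] [0.06676112 0.06799407 0.04070854]
jar [ 0.49184342 -0.22440374  0.12915195] [0.05550576 0.0549558  0.05764089]
brush [0.58381436 0.19091918 0.13274525] [0.05842551 0.05840855 0.06525901]
```

View pics/crop1.png

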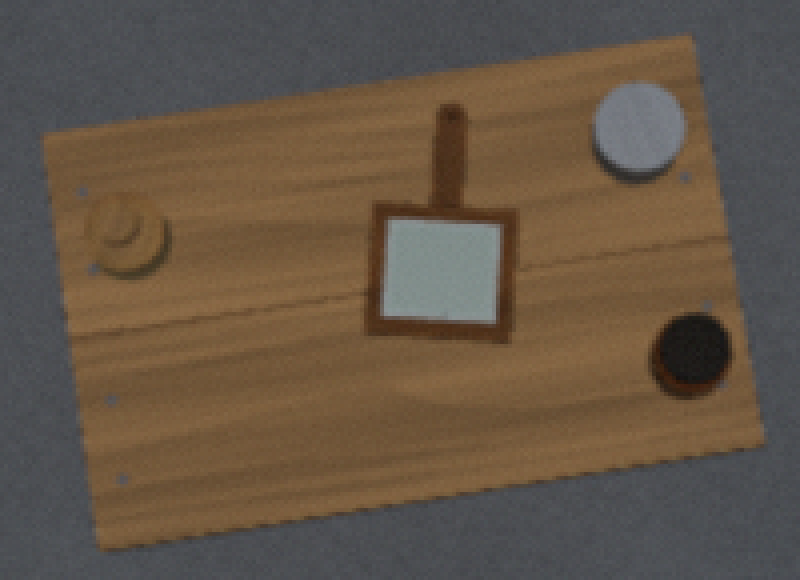

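```bash
cat > fit.py <<'E'
from meas import *
from scipy.optimize import minimize, least_squares
def fit(x0=(.56,-.045,-.05)):
    p,P,st,ray,W=meas()
    # front edge and step pose: robust rectangle fit on contour
    def sd(t):
        c,s=np.cos(t[2]),np.sin(t[2]); q=(W-t[:2])@np.array([[c,-s],[s,c]])
        a=np.abs(q)-[.16,.25]; return np.where((a>0).all(1),np.hypot(*a.T),a.max(1))
    t=least_squares(sd,[.548,-.011,.163],loss="soft_l1",f_scale=.002).x; print("step",t, "edge")
    hsv=cv2.cvtColor(cv2.GaussianBlur(p,(3,3),0),cv2.COLOR_RGB2HSV).astype(int)
    g=(hsv[...,1]<60)&(hsv[...,2]>100); w=(hsv[...,1]>125)&(hsv[...,2]<92)
    m=np.zeros((420,560),np.uint8); m[(g|w)]=255; m=cv2.morphologyEx(m,cv2.MORPH_OPEN,np.ones((2,2)))
    n,l,s,_=cv2.connectedComponentsWithStats(m); lab=np.bincount(l[165:190,255:277].ravel()); lab[0]=0
    m=(l==lab.argmax()); print("area",m.sum())
    _,_,_,K,V=cap("top")
    poly=np.array([[-50,-55],[50,-55],[50,-12],[118,-12],[126.5,-8.5],[130,0],[126.5,8.5],[118,12],[50,12],[50,55],[-50,55]])/1000
    F=4;o=np.array([150,90]);M=np.kron(m[90:270,150:370],np.ones((F,F)))
    def cost(t):
        c,s=np.cos(t[2]),np.sin(t[2]); q=poly@np.array([[c,s],[-s,c]])+t[:2]
        C=np.c_[q,np.full(len(q),.088)]@V[:3,:3].T+V[:3,3]; u=C@K.T; u=u[:,:2]/u[:,2:]
        im=np.zeros(M.shape,np.uint8); cv2.fillPoly(im,[np.round(((u-o+.5)*F-.5)*16).astype(np.int32)],1,shift=4)
        return np.abs(im-M).sum()/F**2
    b=minimize(cost,x0,method="Nelder-Mead",options=dict(initial_simplex=np.array(x0)+[[0,0,0],[.02,0,0],[0,.02,0],[0,0,.15]],xatol=1e-5)) 
    T=b.x; print("mirror",T,"cost",b.fun)
    e=np.array([np.cos(t[2]),np.sin(t[2])]); d=np.array([np.cos(T[2]),np.sin(T[2])])
    print("tip",T[:2]+.13*d,"overhang",(T[:2]+.13*d-t[:2])@e-.16,"rel yaw",T[2]-t[2],"back",T[:2]-.05*d)
    return p,t,T
if __name__=="__main__":
    fit(); s=get_state(); print(s["clock"],s["tool_pos"],s["contact_force"])
E
python3 fit.py
```

```text
step z 0.0811303800328635
step rect ((0.5484119057655334, -0.011426270008087158), (0.32115334272384644, 0.49962708353996277), 9.35205078125)
step [ 0.54847191 -0.01142684  0.1628049 ] edge
area 1234
mirror [ 0.55601405 -0.0443899  -0.05632454] cost 195.4375
tip [ 0.6858079  -0.05170822] overhang -0.03100914245485567 rel yaw -0.21912944337312462 back [ 0.50609334 -0.04157516]
0.25 [0.25180032 0.57172503 0.21305149] [-0.43280239 -0.48404469  0.56203346]
```

```bash
python3 -m inch '0.23 -0.0263 -0.0277 0 0 0 0;0.23 -0.0263 -0.0277 0 0 0 0;0.23 -0.0263 -0.0277 0 0 0 0;0.23 -0.0263 -0.0277 0 0 0 0;0.23 -0.0263 -0.0277 0 0 0 0;0.23 -0.0263 -0.0277 0 0 0 0;0.23 -0.0263 -0.0277 0 0 0 0;0.23 -0.0263 -0.0277 0 0 0 0;0.23 -0.0263 -0.0277 0 0 0 0;0.23 -0.0263 -0.0277 0 0 0 0;0.23 -0.0263 -0.0277 0 0 0 0;0.23 -0.0263 -0.0277 0 0 0 0;0.23 -0.0263 -0.0277 0 0 0 0;0.23 -0.0263 -0.0277 0 0 0 0;0.23 -0.0263 -0.0277 0 0 0 0;0.23 -0.0263 -0.0277 0 0 0 0;0.23 -0.0263 -0.0277 0 0 0 0;0.23 0 0 0 0 0 -0.12;0.23 0 0 0 0 0 -0.12;0.23 0 0 0 0 0 -0.12'
python3 - <<'E'
from h import *
p,d,P,K,V=cap("wrist"); save("wrist1",p); np.savez("wrist1.npz",p=p,P=P,K=K,V=V)
s=get_state();print(s["clock"],s["tool_pos"],s["eef_rot"],s["opening"])
E
```

```text
clock: 1.92
tool_pos: [0.4714, -0.0401, 0.2133]
eef_rot: [0.026, 1.0, -0.0, 0.0]
contact_force: [-0.6, -0.1, 1.1]
opening: 0.618
finger_force: 0.0
1.9667 [ 0.47136579 -0.03983187  0.21331882] [2.25653404e-02 9.99745370e-01 2.14515253e-05 2.48206784e-05] 0.6147556700969389
```

View pics/wrist1.png

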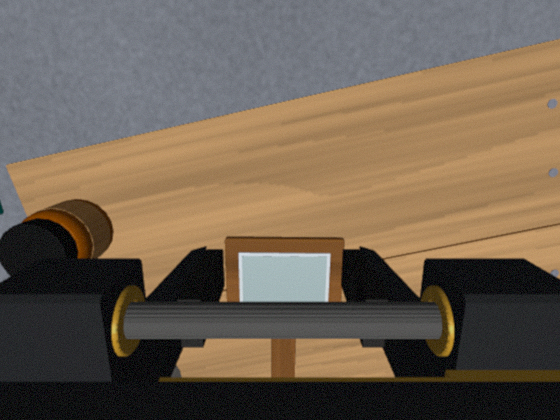

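The wrist view (image up = towards the robot) shows the mirror's back edge at row ~238, columns 227 to 344, between the fingertips at about (205,250) and (360,250). Nothing is in the way. Next I'll get the edge in world coordinates.

Run:
```python
import numpy as np
f=np.load("wrist1.npz");K,V,p=f["K"],f["V"],f["p"].astype(int)
g=p[225:255,:,2]  # back edge: blue drop
pts=[]
for u in range(234,340,3):
    col=p[226:250,u,:].sum(1); d=np.diff(col); pts.append((u,226+d.argmin()+.5))
pts=np.array(pts); k=np.polyfit(pts[:,0],pts[:,1],1); res=pts[:,1]-np.polyval(k,pts[:,0]); print(k,np.abs(res).max())
def ray(u,v,h):
    c=np.array([(u-K[0,2])/K[0,0],(v-K[1,2])/K[1,1],1])@V[:3,:3]; o=-V[:3,:3].T@V[:3,3]; return o+c*(h-o[2])/c[2]
a=ray(227,np.polyval(k,227),.09);b=ray(344,np.polyval(k,344),.09);e=b-a
print(a,b,np.linalg.norm(e),"mid",(a+b)/2,"yaw",np.arctan2(-e[0],e[1]))
```

```text
[7.72200772e-03 2.34120978e+02] 0.5437580437580323
[ 0.50578628 -0.09228553  0.09      ] [0.51196273 0.01332703 0.09      ] 0.10579301482374061 mid [ 0.50887451 -0.03947925  0.09      ] yaw -0.05841557396932037
```

```bash
python3 -m inch '0.23 0 0 0.035 0 0 0;0.23 0 0 0.035 0 0 0;0.23 0 0 0.03 0 0 0;0.23 0 0 0.01 0 0 0;0.23 0 0 0.008 0 0 0;0.23 0 0 0 0 0 0;0.23 0 0 0 0 0 0' && python3 -m inch '0.23 -0.005 0 0 0 0 0;0.23 -0.005 0 0 0 0 0;0.23 -0.004 0 0 0 0 0;0.23 -0.004 0 0 0 0 0;0.23 -0.003 0 0 0 0 0;0.23 -0.003 0 0 0 0 0;0.23 -0.003 0 0 0 0 0;0.23 0 0 0 0 0 0'
python3 - <<'E'
from h import *
p,d,P,K,V=cap("scene"); save("s2",cv2.resize(p[150:330,140:420],(800,514)))
E
```

```text
clock: 2.55
tool_pos: [0.4717, -0.039, 0.0957]
eef_rot: [0.028, 1.0, -0.0, 0.0]
contact_force: [0.1, 0.0, 0.2]
opening: 0.613
finger_force: 0.0
clock: 3.22
tool_pos: [0.499, -0.0406, 0.0954]
eef_rot: [0.028, 1.0, 0.0, 0.0]
contact_force: [-0.5, 0.3, 0.1]
opening: 0.615
finger_force: 0.0
```

View pics/s2.png

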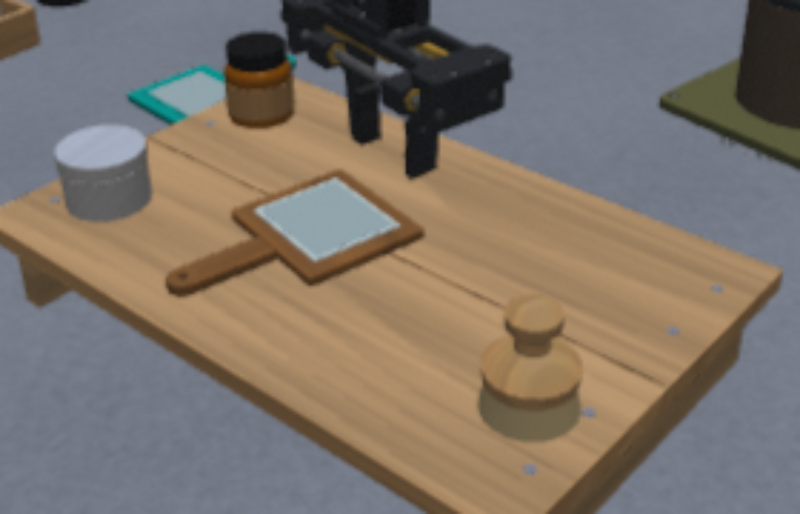

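The scene crop shows the tin, jar and brush undisturbed. The fingertips at about (365,138) and (420,172) look further from the mirror's back edge, (340,172) to (422,232), than the pose says. I'll check that with depth before pushing.

```bash
python3 - <<'E'
from h import *
p,d,P,K,V=cap("scene")
print("state",get_state()["tool_pos"])
dark=(p.max(2)<60)
for (u,v) in [(268,196),(287,208),(285,205)]:
    w=np.s_[v-14:v+3,u-6:u+7]; m=dark[w]; q=P[w][m]; print((u,v),m.sum(),np.nanmedian(q,0),q[np.nanargmin(q[:,2])])
for n,(u,v) in dict(step=(300,225),mb=(287,232),glass=(255,226)).items(): print(n,P[v,u],p[v,u])
def proj(X): c=K@(V[:3,:3]@np.array(X)+V[:3,3]); return c[:2]/c[2]
for X in [(.507,.014,.09),(.503,-.096,.09),(.499,-.005,.084),(.499,-.076,.084)]: print(X,proj(X),(proj(X)-[140,150])*2.857)
E
python3 fit.py
```

```text
state [ 0.49816112 -0.04060254  0.0953325 ]
(268, 196) 175 [ 0.50103904 -0.06924231  0.14531322] [ 0.49358489 -0.06938955  0.12293787]
(287, 208) 183 [0.50684163 0.00061475 0.14621256] [ 0.5067999  -0.01304936  0.12270093]
(285, 205) 169 [0.50766321 0.00097653 0.15281396] [ 0.50764846 -0.01189161  0.13080466]
step [0.4745025  0.00783041 0.08176533] [172 140 104]
mb [0.5178244  0.015296   0.08666183] [77 55 34]
glass [ 0.55857844 -0.04022535  0.0918914 ] [145 165 173]
(0.507, 0.014, 0.09) [290.51098459 228.49155159] [430.00988297 224.25036291]
(0.503, -0.096, 0.09) [259.78144298 207.75567021] [342.21558259 165.00794979]
(0.499, -0.005, 0.084) [287.45707515 225.79331387] [421.28486371 216.54149773]
(0.499, -0.076, 0.084) [266.74183663 212.84896159] [362.10142725 179.55948326]
step z 0.08112103199780776
step rect ((0.5483992695808411, -0.0114365816116333), (0.32114651799201965, 0.4996291697025299), 9.35644245147705)
step [ 0.54813035 -0.01083289  0.16282176] edge
area 6
mirror [ 0.59791454 -0.10223778  0.44012627] cost 1399.625
tip [ 0.71552526 -0.04685079] overhang -0.0006577129179066998 rel yaw 0.2773045097853166 back [ 0.55267964 -0.12354046]
3.4167 [ 0.49792024 -0.0406066   0.09535445] [ 0.57780726 -0.20045093 -1.56713226]
```

```bash
python3 -c "
from plant import r
print(r.nose_length,[a for a in dir(r) if a[0]!='_'])"; python3 -m inch '0.23 0.01 0 0 0 0 0;0.23 0.01 0 0 0 0 0;0.23 0 0 0.001 0 0 0;0.23 0 0 0.001 0 0 0;0.23 0 0 0.001 0 0 0;0.23 0 0 0.001 0 0 0;0.23 0 0 0 0 0 0'
```

```text
0.011 ['Unreachable', 'finish_job', 'nose_length']
clock: 4.0
tool_pos: [0.4788, -0.0395, 0.0912]
eef_rot: [0.027, 1.0, 0.0, 0.0]
contact_force: [0.4, 0.2, -0.5]
opening: 0.614
finger_force: 0.0
```

```bash
python3 -m inch '0.23 0 0 0.001 0 0 0;0.23 0 0 0.001 0 0 0;0.23 0 0 0.001 0 0 0;0.23 0 0 0 0 0 0;0.23 0 0 0 0 0 0'
python3 - <<'E'
from h import *
p,d,P,K,V=cap("scene")
dark=(p.max(2)<60); w=np.s_[170:225,255:300]; q=P[w][dark[w]]
for a,b in((-.1,-.045),(-.03,.03)):
    k=q[(q[:,1]>a)&(q[:,1]<b)]; k=k[k[:,2]>.084]; print(k[np.argsort(k[:,2])[:4]])
save("s3",cv2.resize(p[160:260,220:360],(800,571)))
E
```

```text
clock: 4.42
tool_pos: [0.4782, -0.0395, 0.0883]
eef_rot: [0.027, 1.0, 0.0, -0.0]
contact_force: [-0.7, -1.0, -0.2]
opening: 0.619
finger_force: 0.0
[[ 0.47191588 -0.06817131  0.11541742]
 [ 0.47890163 -0.06669934  0.1160812 ]
 [ 0.47153232 -0.06512472  0.1165493 ]
 [ 0.48460175 -0.07021557  0.11672625]]
[[ 0.48740076 -0.00987693  0.11645008]
 [ 0.48705888 -0.00705981  0.11757544]
 [ 0.48673903 -0.00106129  0.11768557]
 [ 0.49020605 -0.00348132  0.11797484]]
```

View pics/s3.png

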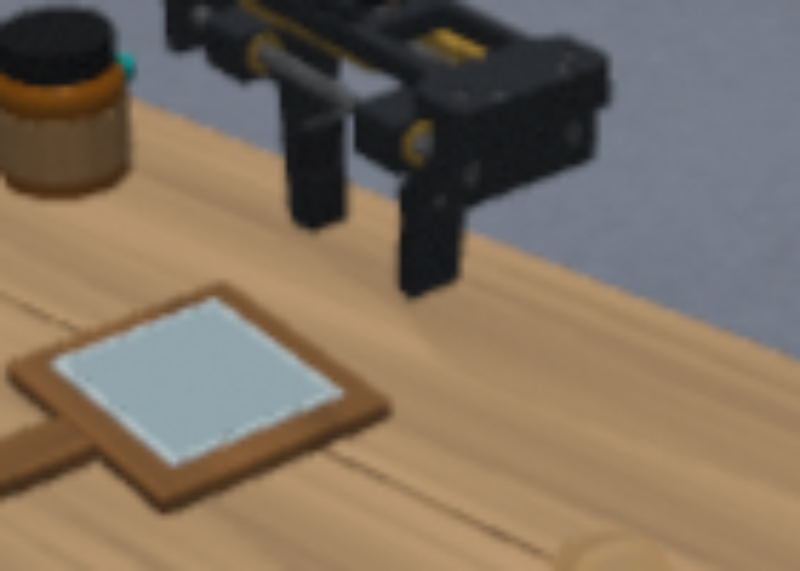

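The picture shows the tips about 30 mm above the step, though the reported pose puts them at 77 mm. The pose height is therefore off by about 35 mm, while x and y agree. I'll trust the camera and lower further, feeling for the step.

```bash
python3 -m inch '0.23 0 0 0.006 0 0 0;0.23 0 0 0.006 0 0 0;0.23 0 0 0.005 0 0 0;0.23 0 0 0.003 0 0 0;0.23 0 0 0.002 0 0 0;0.23 0 0 0 0 0 0'
cat > tips.py <<'E'
from h import *
p,d,P,K,V=cap("scene")
dark=(p.max(2)<60); w=np.s_[170:260,235:310]; q=P[w][dark[w]]
s=get_state(); tp=s["tool_pos"]; print(s["clock"],tp,s["contact_force"])
for a,b in((-.06,-.01),(.01,.06)):
    k=q[(q[:,1]-tp[1]>a)&(q[:,1]-tp[1]<b)&(abs(q[:,0]-tp[0])<.03)&(q[:,2]>.075)]; print(k[np.argsort(k[:,2])[:4]].round(4).tolist())
E
python3 tips.py
```

```text
clock: 4.97
tool_pos: [0.4779, -0.0394, 0.0658]
eef_rot: [0.027, 1.0, -0.0, -0.0]
contact_force: [0.2, -0.4, -0.3]
opening: 0.612
finger_force: 0.0
5.0167 [ 0.47808747 -0.03941412  0.06609422] [ 0.01152544  0.23950411 -0.42735517]
[[0.482, -0.0743, 0.0933], [0.4736, -0.0667, 0.0934], [0.4845, -0.0747, 0.0942], [0.47, -0.0675, 0.0943]]
[[0.4878, -0.0095, 0.0943], [0.4867, -0.0075, 0.0948], [0.4858, -0.0117, 0.095], [0.4805, -0.0016, 0.095]]
```

```bash
python3 -m inch '0.23 0 0 0.002 0 0 0;0.23 0 0 0.002 0 0 0;0.23 0 0 0.002 0 0 0;0.23 0 0 0.001 0 0 0;0.23 0 0 0 0 0 0'; python3 -m inch '0.23 0 0 0.001 0 0 0;0.23 0 0 0 0 0 0';python3 -m inch '0.23 0 0 0.001 0 0 0;0.23 0 0 0 0 0 0'; python3 tips.py
```

```text
clock: 5.43
tool_pos: [0.4782, -0.0395, 0.0592]
eef_rot: [0.027, 1.0, 0.0, -0.0]
contact_force: [0.2, 0.5, -1.2]
opening: 0.613
finger_force: 0.0
clock: 5.6
tool_pos: [0.4783, -0.0395, 0.0583]
eef_rot: [0.027, 1.0, 0.0, -0.0]
contact_force: [-0.7, -1.1, -0.4]
opening: 0.613
finger_force: 0.0
clock: 5.77
tool_pos: [0.4783, -0.0395, 0.0573]
eef_rot: [0.027, 1.0, 0.0, -0.0]
contact_force: [0.1, 0.5, -0.1]
opening: 0.614
finger_force: 0.0
5.8167 [ 0.47825881 -0.03948539  0.05735398] [ 0.11213874 -0.95522532 -0.83820146]
[[0.4709, -0.0667, 0.0845], [0.4789, -0.0677, 0.0846], [0.4831, -0.0768, 0.0848], [0.4677, -0.0669, 0.0858]]
[[0.4865, -0.011, 0.0854], [0.4883, -0.0057, 0.0862], [0.4862, -0.0081, 0.0867], [0.4873, -0.0037, 0.0867]]
```

Tips are now about 4 mm above the step, in front of the square back face. Now the first part of the push.

```bash
python3 -m inch '0.23 -0.004 0 0 0 0 0;0.23 -0.004 0 0 0 0 0;0.23 -0.004 0 0 0 0 0;0.23 -0.003 0 0 0 0 0;0.23 -0.003 0 0 0 0 0;0.23 -0.003 0 0 0 0 0;0.23 -0.003 0 0 0 0 0;0.23 -0.004 0 0 0 0 -0.0135;0.23 -0.004 0 0 0 0 -0.0135;0.23 -0.004 0 0 0 0 -0.0135;0.23 -0.004 0 0 0 0 -0.0135;0.23 -0.004 0 0 0 0 -0.0135;0.23 0 0 0 0 0 0'; python3 tips.py;  python3 - <<'E'
from h import *
p,d,P,K,V=cap("scene"); save("s4",cv2.resize(p[160:280,180:340],(800,600)))
E
```

```text
clock: 6.9
tool_pos: [0.5238, -0.0411, 0.0574]
eef_rot: [-0.007, 1.0, 0.0, 0.001]
contact_force: [0.3, -0.3, 0.2]
opening: 0.612
finger_force: 0.0
6.95 [ 0.52336672 -0.04113726  0.05744632] [ 0.70375466  0.04654159 -0.46389961]
[[0.5208, -0.0688, 0.0853], [0.5174, -0.0696, 0.0862], [0.516, -0.0678, 0.0864], [0.5278, -0.0669, 0.0865]]
[[0.5216, -0.0027, 0.0868], [0.5294, -0.013, 0.0876], [0.5171, -0.0015, 0.088], [0.5295, 0.0002, 0.0892]]
```

View pics/s4.png

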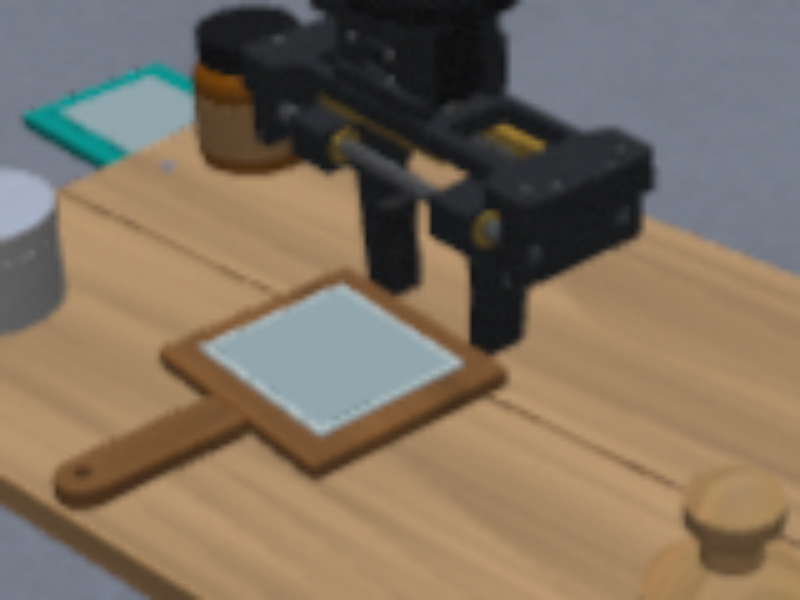

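The fingertips touch the back rim at about (395,290) and (497,350), clear of the glass. The mirror lies flat and has moved forward, with its handle tip at (75,490) near the edge. I'll go on.

```bash
python3 -m inch '0.23 -0.004 0 0 0 0 -0.015;0.23 -0.004 0 0 0 0 -0.015;0.23 -0.004 0 0 0 0 -0.015;0.23 -0.004 0 0 0 0 -0.015;0.23 -0.004 0 0 0 0 -0.015;0.23 -0.004 0 0 0 0 -0.015;0.23 -0.004 0 0 0 0 -0.015;0.23 -0.003 0 0 0 0 -0.015;0.23 0 0 0 0 0 0'
cat > m2.py <<'E'
from h import *
from scipy.optimize import minimize
import sys
# scene-camera fit of mirror pose on dark wood + glass silhouette
p,d,P,K,V=cap("scene"); z=P[...,2]
hsv=cv2.cvtColor(p,cv2.COLOR_RGB2HSV).astype(int)
s=get_state(); print(s["clock"],s["tool_pos"],s["eef_rot"][:2])
g=(hsv[...,1]<75)&(hsv[...,2]>105)&(z>.078)&(z<.105); w=(hsv[...,1]>110)&(hsv[...,2]<118)&(z<.11)&(z>.07)
m=(g|w).astype(np.uint8)*255; m=cv2.morphologyEx(m,cv2.MORPH_OPEN,np.ones((2,2)))
x0=np.array([float(a) for a in sys.argv[1:4]])
def proj(X): c=(X@V[:3,:3].T+V[:3,3])@K.T; return c[:,:2]/c[:,2:]
poly=np.array([[-50,-55],[50,-55],[50,-12],[118,-12],[126.5,-8.5],[130,0],[126.5,8.5],[118,12],[50,12],[50,55],[-50,55]])/1000
uv0=proj(np.array([[x0[0],x0[1],.09]]))[0].astype(int)
n,l,st,_=cv2.connectedComponentsWithStats(m); c=np.bincount(l[uv0[1]-8:uv0[1]+8,uv0[0]-8:uv0[0]+8].ravel());c[0]=0
m=l==c.argmax(); F=4; M=np.kron(m[150:320,130:330],np.ones((F,F)))
def cost(t):
    c,s=np.cos(t[2]),np.sin(t[2]); q=poly@np.array([[c,s],[-s,c]])+t[:2]; im=np.zeros(M.shape,np.uint8)
    for h in(.081,.086,.091): cv2.fillPoly(im,[np.round(((proj(np.c_[q,np.full(11,h)])-[130,150]+.5)*F-.5)*16).astype(np.int32)],1,shift=4)
    return np.abs(im-M).sum()/F**2
b=minimize(cost,x0,method="Nelder-Mead",options=dict(initial_simplex=x0+[[0,0,0],[.01,0,0],[0,.01,0],[0,0,.1]],xatol=1e-5))
T=b.x; t=np.array([.5484,-.0114,.1628]); e=np.array([np.cos(t[2]),np.sin(t[2])]); D=np.array([np.cos(T[2]),np.sin(T[2])])
print("mirror",T,"cost",b.fun,m.sum(),"overhang",(T[:2]+.13*D-t[:2])@e-.16,"rel yaw",T[2]-t[2],"z tip",)
o=p.copy(); o[m]=o[m]//2+[0,100,0]; save("fit_%d"%(s["clock"]*100),cv2.resize(np.hstack([o[160:280,180:340],p[160:280,180:340]]),(800,300)))
E
python3 m2.py .62 -.04 .13
```

```text
clock: 7.75
tool_pos: [0.5544, -0.0391, 0.0575]
eef_rot: [-0.067, 0.998, 0.0, 0.001]
contact_force: [-0.2, 0.1, 0.1]
opening: 0.616
finger_force: 0.0
7.8 [ 0.55407025 -0.03901789  0.05745466] [-0.06652746  0.99778426]
mirror [ 0.61224282 -0.02691082  0.16324065] cost 1335.6875 1946 overhang 0.03048460849379528 rel yaw 0.0004406480275469249 z tip
```

```bash
ls pics | grep fit; cp pics/fit_7*.png pics/fitA.png; cp pics/fit_8*.png pics/fitA.png 2>/dev/null
```

```text
fit_780.png
```

View pics/fitA.png

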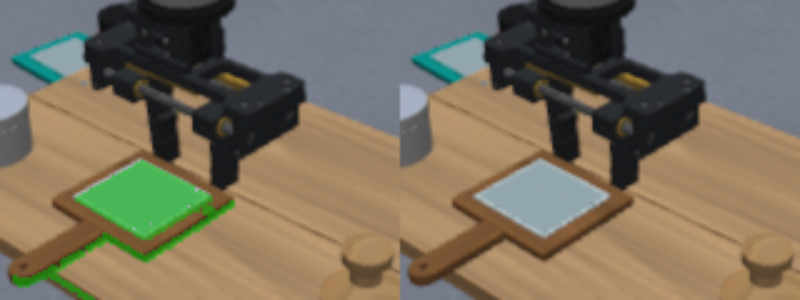

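The right half shows the mirror flat, with the fingers on the back rim and the handle end at (420,270), now past the edge. The wood mask (left half) is poor but the glass segments cleanly, so I'll use the glass rectangle and the known step pose.

```bash
cat > m3.py <<'E'
from h import *
import sys
cam=sys.argv[1]; x0=[float(a) for a in sys.argv[2:4]]
p,d,P,K,V=cap(cam); hsv=cv2.cvtColor(p,cv2.COLOR_RGB2HSV).astype(int)
s=get_state(); print(s["clock"],s["tool_pos"],s["eef_rot"][:2])
g=((hsv[...,1]<75)&(hsv[...,2]>(105 if cam!="wrist" else 120))).astype(np.uint8)
g=cv2.morphologyEx(g,cv2.MORPH_OPEN,np.ones((3,3)))
c=K@(V[:3,:3]@np.array([*x0,.091])+V[:3,3]); u,v=(c[:2]/c[2]).astype(int)
n,l,st,_=cv2.connectedComponentsWithStats(g); k=l[v,u]; print("comp",k,st[k])
cn=max(cv2.findContours((l==k).astype(np.uint8),0,1)[0],key=cv2.contourArea)[:,0].astype(float)
D=np.c_[(cn[:,0]-K[0,2])/K[0,0],(cn[:,1]-K[1,2])/K[1,1],np.ones(len(cn))]@V[:3,:3]; o=-V[:3,:3].T@V[:3,3]
W=(o+D*((.091-o[2])/D[:,2])[:,None])[:,:2]
from scipy.optimize import least_squares
def sd(t):
    c,s=np.cos(t[2]),np.sin(t[2]); q=(W-t[:2])@np.array([[c,-s],[s,c]]); a=np.abs(q)-[.037-t[3],.042-t[3]]
    return np.where((a>0).all(1),np.hypot(*a.T),a.max(1))
f=least_squares(sd,[*W.mean(0),float(sys.argv[4]),0],loss="soft_l1",f_scale=.0015); T=f.x
t=np.array([.5484,-.0114,.1628]); e=np.array([np.cos(t[2]),np.sin(t[2])]); E=np.array([np.cos(T[2]),np.sin(T[2])])
print("mirror",T,"rms",np.sqrt(np.mean(sd(T)**2)),"overhang",(T[:2]+.13*E-t[:2])@e-.16,"rel",T[2]-t[2])
E
python3 m3.py scene .61 -.03 .13
```

```text
7.85 [ 0.55375721 -0.03907138  0.05748621] [-0.06641792  0.99779169]
comp 19 [210 224  54  31 950]
mirror [ 6.12813350e-01 -3.07391107e-02  1.41274169e-01 -4.61872348e-04] rms 0.0008232782440907506 overhang 0.03039699760218026 rel -0.02152583143419401
```

```bash
python3 -m inch '0.23 -0.004 0 0 0 0 -0.005;0.23 -0.004 0 0 0 0 -0.005;0.23 -0.004 0 0 0 0 -0.005;0.23 -0.004 0 0 0 0 -0.005;0.23 -0.003 0 0 0 0 -0.005;0.23 -0.001 0 0 0 0 0;0.23 0 0 0 0 0 0;0.23 0 0 0 0 0 0'; python3 m3.py scene .632 -.028 .15
```

```text
clock: 8.52
tool_pos: [0.5734, -0.0364, 0.0575]
eef_rot: [-0.079, 0.997, 0.0, 0.0]
contact_force: [-0.7, -0.0, -0.1]
opening: 0.615
finger_force: 0.0
8.5667 [ 0.57325457 -0.03642947  0.05748588] [-0.07878806  0.99689132]
comp 19 [203 228  55  32 992]
mirror [ 6.31751181e-01 -2.66016654e-02  1.59869985e-01 -3.98296269e-04] rms 0.000772869865221487 overhang 0.04978458358170962 rel -0.002930015229040961
```

```bash
python3 -m inch '0.23 0.004 0 0 0 0 0;0.23 0.008 0 0 0 0 0;0.23 0.01 0 0 0 0 0;0.23 0.01 0 0 0 0 0;0.23 0 0 -0.03 0 0 0;0.23 0 0 -0.04 0 0 0;0.23 0 0 -0.04 0 0 0;0.23 0 0 -0.04 0 0 0;0.23 0.035 0 0 0 0 0;0.23 0.035 0 0 0 0 0;0.23 0.03 0 0 0 0 0;0.23 0 0.04 0 0 0 0;0.23 0 0.04 0 0 0 0;0.23 0 0.04 0 0 0 0;0.23 0 0.04 0 0 0 0;0.23 0 0.04 0 0 0 0;0.23 0 0.04 0 0 0 0;0.23 0 0 0 0 0 0'; python3 m3.py scene .632 -.028 .15; python3 m3.py top .632 -.028 .15
python3 - <<'E'
from h import *
p,d,P,K,V=cap("top"); save("top2",cv2.resize(p[90:260,150:370],(777,600)))
for n,(u,v) in dict(tin=(315,142),jar=(328,198),brush=(186,168)).items():
    q=P[v-16:v+16,u-16:u+16].reshape(-1,3); q=q[(q[:,2]>.1)&(q[:,2]<.17)]; print(n,(q.min(0)+q.max(0))/2)
E
```

```text
clock: 10.07
tool_pos: [0.4028, 0.1895, 0.2083]
eef_rot: [-0.085, 0.996, 0.004, 0.001]
contact_force: [0.4, 0.9, 0.2]
opening: 0.615
finger_force: 0.0
10.1167 [0.40331685 0.18456547 0.20777477] [-0.08350483  0.99650611]
comp 24 [203 228  55  32 992]
mirror [ 6.31751181e-01 -2.66016654e-02  1.59869985e-01 -3.98296269e-04] rms 0.000772869865221487 overhang 0.04978458358170962 rel -0.002930015229040961
10.1667 [0.40366889 0.18111236 0.20744249] [-0.08120366  0.99669753]
comp 12 [244 140  32  28 713]
mirror [ 6.32973559e-01 -2.43049836e-02  1.58323499e-01  3.77807587e-04] rms 0.0008916516888361916 overhang 0.05136230417484075 rel -0.004476500727655874
tin [ 0.66026313 -0.18790137  0.11890987]
jar [ 0.49120578 -0.22447284  0.13015612]
brush [0.58415239 0.19203029 0.13532911]
```

View pics/top2.png

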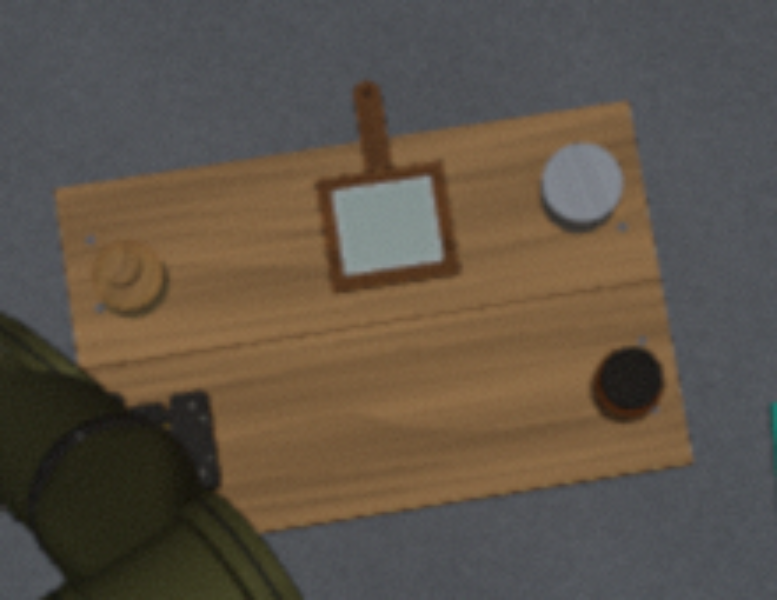

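The final top view shows the handle (375,80 to 375,165) sticking squarely out over the edge by about 50 mm. The tin, jar and brush haven't moved, and the arm is clear.

```bash
python3 -m inch '0.23 0 0 0 0 0 0;0.23 0 0 0 0 0 0;0.23 0 0 0 0 0 0;0.23 0 0 0 0 0 0'; python3 -c "
from plant import r
print(r.finish_job())"
```

```text
clock: 10.55
tool_pos: [0.4051, 0.1786, 0.2074]
eef_rot: [-0.078, 0.997, -0.0, -0.0]
contact_force: [-0.4, 0.3, -0.3]
opening: 0.61
finger_force: 0.0
the job is handed in; nothing more can be done
None
```

The job is handed in at 10.6 s: the mirror's handle sticks out about 50 mm past the step's edge, square to it within about 0.005 rad, the tin, jar and brush haven't moved, and the arm is clear; the reported tool height read about 35 mm too low, so I set the finger height from the camera.

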